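# Make up the scone kit and the tartlet kit

### The arm

A 6-joint arm with a two-finger parallel gripper is mounted at the origin on the work surface. World frame = base frame: x ahead of the robot, y to its left, z up, the work surface at z = 0. Lengths are in m, angles in rad, forces in N, time in s.
With the tool pointing down it reaches from about 0.325 to 0.775 m from the base axis. Payload 9.3 kg.
Tool frame: the origin (TCP) lies midway between the tips of the shut fingers; the grasp point (between the pads) lies 19 mm behind it; z points along the fingers, y is the direction in which the jaws open and shut (so a half turn about z gives the same grasp; the last joint's range is limited). The gripper opens to 85 mm and grips with 20 to 120 N. Pads are 22 mm wide; open, the fingers measure 114 mm over their backs; the gripper's body (76 mm by 85 mm) begins 54 mm behind the grasp point. The pads swing forward as they close: fully open they stand 13 mm farther back than shut.
Start: joints at [-1.295, 0.259, 0.021, 1.334, 0, 1.418], TCP at [0.229, -0.5, 0.231] pointing down, gripper open.
Joint ranges: [-3.04, 3.04], [-0.91, 1.82], [-1.04, 1.36], [-1.92, 1.95], [-1.52, 1.45], [-3.14, 3.14]. Speed limits (rad/s): [2.22, 2.22, 2.79, 3.14, 3.14, 3.14].

### API

Orientations are given as a unit quaternion [x, y, z, w].
In Python, from plant import bot, vision gives the robot as it stands.
- The arm moves only by the tool jog_arm, never from a script. Its argument "motion" is a list of rows, each a list of 3 entries, a list of its own where there are three numbers: the closure, from -1 (fully open) to 1 (shut), then the shift along the tool's x, y, z in units of 15 cm (1.0 is 15 cm), then the turn, a rotation vector about the tool's x, y, z in units of 90 degrees (1.0 is 90 degrees). In form: [[fingers, [tx, ty, tz], [rx, ry, rz]], ...]. A call has exactly 8 rows; each row shifts and turns the commanded pose from where the row before left it, along the tool's axes as they then stand; what a row does not reach is not made up. A row lasts 1/12 s, in which the tool goes at most 41.7 mm and 7.16 degrees, less where a joint would pass 70% of its speed; a pose out of reach is approached as far as the arm can. A call with a number of a shift or a turn outside -1 to 1 is refused whole. A call with a gripper value outside its range is refused whole. The fingers move at their own pace and stop on an object; "grip_force" is the grip in N (left out, the last holds). Time passes only in rows, so rows that do not move let the fingers close, or fill a call up. It gives the time, the measured TCP pose, the force and the opening at its end, in the units of the state.
- bot.observe(): the state, without advancing time (a new reading comes with each control period).
- vision.snapshot(name): name is "side" or "top" or "wrist"; returns a dict with "img" (384x512x3 uint8, red, green, blue), "range_z" (384x512 float32, m along the optical axis (not along the pixel's ray), 0 where there is no reading), "fx", "fy", "cx", "cy" (pixels), "T" (4x4, takes a point from camera to world coordinates); the wrist camera has in their place "hand_eye" (4x4, takes a point from camera to tool coordinates, whose origin is the TCP and whose axes are the flange's). Camera axes: x right, y up, looking along -z (the intrinsics and any distortion apply to the point x, -y, -z); pixel columns grow to the right and rows downward; lengths in m; the calibration is good to about 2 mm. A picture is of the moment at which its call begins: read the wrist's pose just before it.
- bot.sign_off(): hands the job in, once; it reports no verdict.
Trained networks look in the newest picture that a camera, given by its name, has taken for a name from the list of things; names that differ only in an ending like _2 or _b are one class to them, and where a whole thing is asked for, a point or a joint stands for the part that bears it (a point fixed in the world has none). Each returns a list of dicts, best first, with "score" (0 to 1); they miss things now and then, are a little off and sometimes report something else, mostly with a low value. They report only what shows in the picture. A call takes as long as a camera call. They do not tell look-alikes from the thing itself.
- vision.look_for(label, camera): "box" ([centre column, centre row, width, height] in pixels, round what is visible of it).
The state is a dict: "time": time; "joint_pos": joint angles; "joint_vel": joint speeds; "effort": joint torques, N m; "tool_pos": TCP position; "ee_rot": TCP orientation; "force": force on the tool from outside, world axes, zero at the start; "moment": the same for the moment, N m; "opening": finger opening in m.
Only numpy, scipy, OpenCV 4.12 (cv2) and the standard library are available. Lean on these libraries where they do the work, as an engineer would, in place of code of your own. Each camera call takes 0.05 s, during which the arm holds its last target. There are 200 camera calls.

### The job

Make up two baking kits from the stock in the middle of the worktop. Scone kit, on the rectangular paper-lined baking tray: the large round cutter standing flat, with the tall slim jar standing upright inside it. Tartlet kit, on the round pan: the square cutter, the squat jar and the wooden tamper, all standing upright on its floor side by side, none inside another; the jars are glass, so set them down and do not drop them, and leave the small round cutter and the white ramekin where they are.

Things in the scene. Friction and masses are not known exactly. Their poses are not given: they have to be found in the camera images.
- tray: Rectangular dark steel baking tray lined with white paper, fixed, 270 (its x) x 200 (its y) mm, rim 18 mm high, walls and floor 4 mm thick; origin at the centre of its underside, its inner floor 4 mm above the worktop. It may be on the left or the right of the stock.
- pan: Round dark steel pan, fixed, 240 mm outer diameter at the rim, flat inner floor 220 mm across and 4 mm above the worktop, rim 18 mm high; origin at the centre of its underside. It stands on the other side of the stock from the tray.
- wide_ring: Large round steel pastry cutter: plain open ring, 64 mm outer and 58 mm inner diameter, 40 mm high. Loose, upright at the start; origin at the centre of its underside, z up. 
- small_ring: Small round steel pastry cutter, not needed: plain open ring, 44 mm outer and 38 mm inner diameter, 40 mm high, standing among the stock. Stays where it is. Loose, upright at the start; origin at the centre of its underside, z up. 
- square_cutter: Square steel pastry cutter: open square frame, 50 x 50 mm outside along its own x and y, wall 3 mm, 40 mm high. Loose, upright at the start; origin at the centre of its underside, z up. 
- tall_jar: Tall slim glass spice jar with dark contents and black cap: straight cylinder 36 mm in diameter, 100 mm high, about 120 g. Loose, upright at the start; origin at the centre of its underside, z up. 
- squat_jar: Squat glass spice jar with dark contents and black cap: straight cylinder 48 mm in diameter, 56 mm high, about 120 g. Loose, upright at the start; origin at the centre of its underside, z up. 
- tamper: Light wooden pastry tamper standing on its wide end: 90 mm high; foot 38 mm in diameter up to 22 mm, waist 22 mm in diameter from 34 to 62 mm, head 30 mm in diameter from 72 to 90 mm. Loose, upright at the start; origin at the centre of its underside, z up. 
- ramekin: White ceramic ramekin bowl, 80 mm across the rim, 45 mm high, at the far edge of the stock; not needed, stays where it is. Loose, upright at the start; origin at the centre of its underside, z up. 
Not all that is in view belongs to the job. What is shaped like the squat_jar but blue is not meant.

How it is judged:
By the outcome, as a careful person would: the job done as asked, in the order asked, and still so for the second after the job is handed in, with the robot touching nothing.
It also fails if it takes over 136 s, if anything falls off the work surface, if the arm or the gripper's body presses on something with over 40 N, if the wrist force passes 120 N, or if a joint passes its speed limit or range.

## Working session

There is one attempt and no reset: what is moved stays moved. The work goes in short steps, Python scripts to look and compute and a tool call to move; the robot and the scene stay as the last step left them, time stands still between calls to the robot, and variables do not carry over. Pictures are saved under pics/ and viewed, about 12 in all and at most 16, crops included, and the job is handed in when it is done.

Besides the shell and the picture viewer there is one more tool, called after "Request:" by a JSON object that holds its "name" and its "arguments", one argument or row to a line. jog_arm: Moves the arm, as the interface text tells. Shifts and turns lie within -1 to 1; 1 stands for 15 cm of shift or 90 degrees of turn. Its arguments: {"type":"object","properties":{"motion":{"type":"array"},"grip_force":{"type":"number"}},"required":["motion"]}

```bash
mkdir -p pics; ls
cat > h.py <<'E'
import numpy as np, cv2
from plant import bot, vision
def snap(n):
    s=vision.snapshot(n); return s
def cloud(s,T=None):
    T=s["T"] if T is None else T
    z=s["range_z"]; v,u=np.mgrid[:z.shape[0],:z.shape[1]]
    P=np.stack([(u-s["cx"])/s["fx"]*z,-(v-s["cy"])/s["fy"]*z,-z,np.ones_like(z)],-1)
    W=(P@np.array(T).T)[...,:3]; W[z==0]=np.nan; return W
def save(s,f,crop=None,k=1):
    im=s["img"][...,::-1]
    if crop: im=im[crop[1]:crop[3],crop[0]:crop[2]]
    cv2.imwrite("pics/"+f,cv2.resize(im,None,fx=k,fy=k,interpolation=cv2.INTER_CUBIC))
E
python3 - <<'E'
from h import *
o=bot.observe(); print(o)
s=snap("top"); save(s,"top.png",k=1.5); W=cloud(s); print({k:v for k,v in s.items() if k not in("img","range_z")})
np.savez("top.npz",W=W,img=s["img"])
for n in "tray pan wide_ring small_ring square_cutter tall_jar squat_jar tamper ramekin".split():
    for d in vision.look_for(n,"top")[:3]:
        c,r,w,h=d["box"]; p=W[int(max(r-h/2,0)):int(r+h/2)+1,int(max(c-w/2,0)):int(c+w/2)+1].reshape(-1,3)
        print(n,round(d["score"],2),np.round(d["box"],0),np.round(np.nanmedian(p,0),3),"zmax",np.round(np.nanpercentile(p[:,2],97),3))
s=snap("side"); save(s,"side.png",k=1.5)
E
```

```text
pics
{'time': 0.0, 'joint_pos': array([-1.29457794e+00,  2.59201100e-01,  2.07406499e-02,  1.33368103e+00,
        2.60200363e-05,  1.41818293e+00]), 'joint_vel': array([-0.00041269,  0.00083708, -0.00148517,  0.00141706, -0.00087163,
       -0.00014355]), 'effort': array([ 4.70056045e-05, -5.55646169e+01,  3.44522381e+01,  1.37954601e-02,
       -2.01497037e-04, -6.31348147e-07]), 'tool_pos': array([ 0.22861345, -0.4999274 ,  0.23065301]), 'ee_rot': array([ 9.77100626e-01,  2.12776678e-01, -2.85552849e-05, -6.72096160e-04]), 'force': array([ 0.14930985, -0.09878255,  0.26571091]), 'moment': array([-0.05050625, -0.017879  , -0.0679838 ]), 'opening': 0.08605633660871108}
{'fx': 385.3389891938701, 'fy': 385.3389891938701, 'cx': 255.66659047565577, 'cy': 196.10669921730795, 'T': array([[ 0.02404456,  0.9915268 , -0.12765758,  0.51656708],
       [-0.99900947,  0.02861358,  0.03407855,  0.01350375],
       [ 0.03744254,  0.12671173,  0.99123266,  0.92600934],
       [ 0.        ,  0.        ,  0.        ,  1.        ]])}
tray 0.57 [125. 234.  94. 122.] [0.539 0.287 0.005] zmax 0.022
pan 0.62 [381. 243. 101. 104.] [ 0.533 -0.322  0.004] zmax 0.018
wide_ring 0.61 [381. 241.  96. 100.] [ 0.535 -0.32   0.004] zmax 0.018
wide_ring 0.56 [210. 228.  14.  11.] [0.556 0.091 0.001] zmax 0.041
small_ring 0.61 [274. 190.  20.  20.] [ 0.651 -0.06   0.002] zmax 0.041
square_cutter 0.7 [280. 235.  28.  22.] [ 0.546 -0.077  0.001] zmax 0.041
tall_jar 0.78 [221. 278.  18.  20.] [0.447 0.056 0.098] zmax 0.103
squat_jar 0.93 [202. 146.  26.  22.] [0.745 0.112 0.054] zmax 0.059
squat_jar 0.88 [126. 146.  22.  26.] [0.739 0.288 0.054] zmax 0.059
squat_jar 0.8 [220. 188.  24.  27.] [0.647 0.066 0.044] zmax 0.059
tamper 0.55 [279. 278.  20.  15.] [ 0.449 -0.069  0.075] zmax 0.092
ramekin 0.86 [254. 135.  35.  33.] [ 0.784 -0.009  0.015] zmax 0.046
```

View pics/top.png

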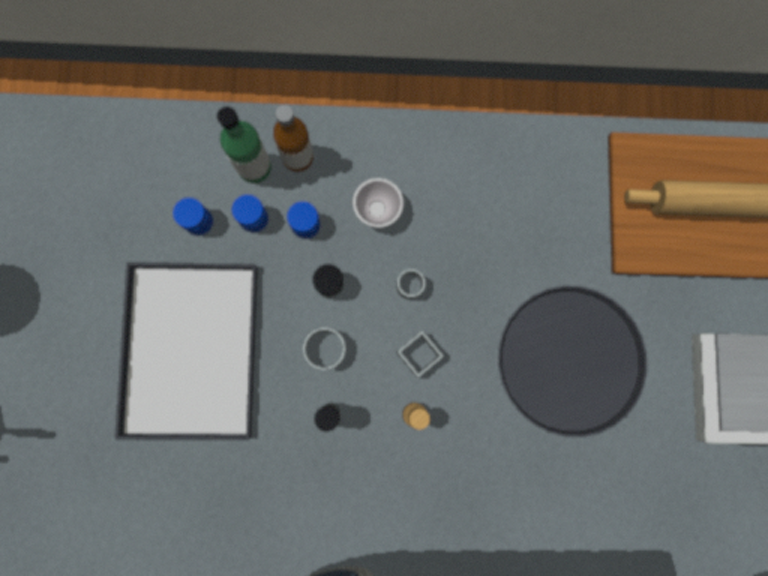

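View pics/side.png

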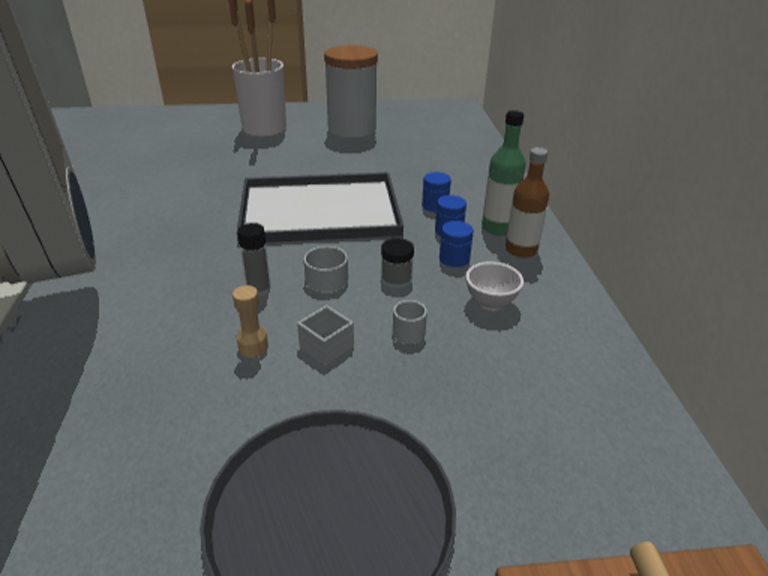

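Candidates (512-px top image):
- Squat jar: black-capped at (219,187). The look-alikes at (202,146), (166,142) and (128,144) are blue, so rejected.
- Wide ring: large ring at (216,232). The small ring (274,189) and ramekin (252,135) are not wanted.
- Square cutter: (281,236), the only one.
- Tall jar: (218,278).
- Tamper: (278,278). The rolling pin and bottles are clutter.

The tray is on the left at (125,234) and the pan on the right at (381,240).

```bash
cat >> h.py <<'E'
def topfit(W,xy,rad,zlo,zhi):
    m=(np.hypot(W[...,0]-xy[0],W[...,1]-xy[1])<rad)&(W[...,2]>zlo)&(W[...,2]<zhi)
    p=W[m][:,:2]; 
    (c,r)=cv2.minEnclosingCircle((p*1000).astype(np.float32)); R=cv2.minAreaRect((p*1000).astype(np.float32))
    return dict(n=len(p),circ=np.round(c,1),r=round(r,1),rect=[np.round(R[0],1),np.round(R[1],1),round(R[2],1)],z=np.round(np.median(W[m][:,2]),4))
E
python3 - <<'E'
from h import *
d=np.load("top.npz"); W=d["W"]
for n,xy,rad,a,b in [("wide",(.55,.066),.06,.03,.05),("small",(.65,-.06),.045,.03,.05),("sq",(.546,-.077),.05,.03,.05),("tall",(.447,.056),.05,.09,.12),("squat",(.647,.066),.045,.048,.07),("tamper",(.449,-.069),.05,.08,.1),("ramekin",(.784,-.009),.06,.035,.06),("tray",(.539,.287),.2,.012,.03),("pan",(.533,-.322),.15,.012,.03)]:
    print(n,topfit(W,xy,rad,a,b))
import cv2
im=cv2.resize(d["img"][160:310,190:310,::-1],None,fx=4,fy=4,interpolation=cv2.INTER_CUBIC); cv2.imwrite("pics/crop.png",im)
E
```

```text
wide {'n': 125, 'circ': array([544.5,  72.6]), 'r': 31.8, 'rect': [array([544.4,  72.8]), array([61.7, 60.9]), 46.8], 'z': np.float64(0.0401)}
small {'n': 90, 'circ': array([649.5, -58.4]), 'r': 22.0, 'rect': [array([649. , -58.2]), array([42.2, 39.9]), 1.4], 'z': np.float64(0.0394)}
sq {'n': 133, 'circ': array([540.2, -73.8]), 'r': 34.5, 'rect': [array([540.4, -74.1]), array([49.9, 50.4]), 40.8], 'z': np.float64(0.04)}
tall {'n': 231, 'circ': array([445.1,  61.5]), 'r': 17.7, 'rect': [array([445.4,  62.1]), array([32.9, 33.9]), 2.2], 'z': np.float64(0.1003)}
squat {'n': 341, 'circ': array([648.8,  69.5]), 'r': 23.6, 'rect': [array([649.2,  69.9]), array([46.4, 45.6]), 1.0], 'z': np.float64(0.0563)}
tamper {'n': 161, 'circ': array([446.8, -69.6]), 'r': 14.9, 'rect': [array([446.6, -69.1]), array([28.4, 29.1]), 70.6], 'z': np.float64(0.0905)}
ramekin {'n': 293, 'circ': array([774.9,  -3.4]), 'r': 39.5, 'rect': [array([775.4,  -3.2]), array([77.2, 77.1]), 48.3], 'z': np.float64(0.044)}
tray {'n': 1245, 'circ': array([552.6, 274.8]), 'r': 184.6, 'rect': [array([570.4, 238.9]), array([334.1, 296.2]), 1.2], 'z': np.float64(0.0206)}
pan {'n': 824, 'circ': array([ 536.8, -318.5]), 'r': 119.8, 'rect': [array([ 536.8, -317.8]), array([236.1, 237. ]), 1.3], 'z': np.float64(0.0171)}
```

View pics/crop.png

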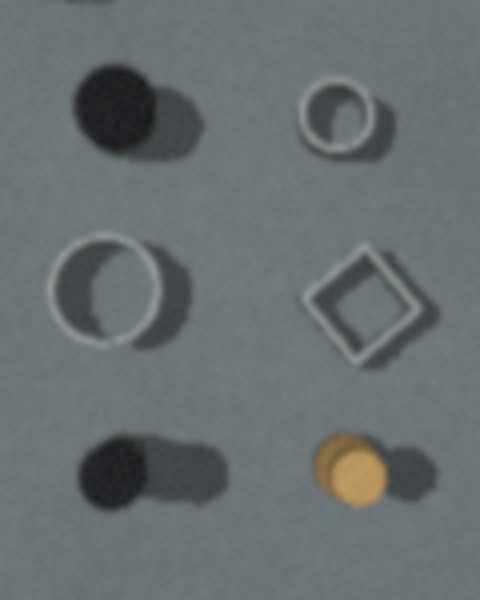

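The crop confirms the choices: plain black-capped squat jar (115,108), large ring (105,290), square frame (362,303), tall jar (112,472) and tamper (355,475). I'll turn the tool to yaw 90° so the jaws lie along world x, then go above the ring.

Request:
{"name": "jog_arm", "arguments": {
  "motion": [
    [-1, [0, 0, 0], [0, 0, -0.0727]],
    [-1, [0, 0, 0], [0, 0, -0.0727]],
    [-1, [0, 0, 0], [0, 0, -0.0727]],
    [-1, [0, 0, 0], [0, 0, -0.0727]],
    [-1, [0, 0, 0], [0, 0, -0.0727]],
    [-1, [0, 0, 0], [0, 0, -0.0727]],
    [-1, [0, 0, 0], [0, 0, -0.0727]],
    [-1, [0, 0, 0], [0, 0, -0.0727]]
  ],
  "grip_force": 25
}}

```text
time: 1.22
tool_pos: [0.2287, -0.5002, 0.2313]
ee_rot: [0.781, 0.624, -0.0, 0.0]
force: [0.0, 0.2, 0.1]
opening: 0.085
```

Request:
{"name": "jog_arm", "arguments": {
  "motion": [
    [-1, [0, 0, 0], [0, 0, -0.0727]],
    [-1, [0, 0, 0], [0, 0, -0.0727]],
    [-1, [0.19, 0.105, 0], [0, 0, 0]],
    [-1, [0.19, 0.105, 0], [0, 0, 0]],
    [-1, [0.19, 0.105, 0], [0, 0, 0]],
    [-1, [0.19, 0.105, 0], [0, 0, 0]],
    [-1, [0.19, 0.105, 0], [0, 0, 0]],
    [-1, [0.19, 0.105, 0], [0, 0, 0]]
  ]
}}

```text
time: 1.88
tool_pos: [0.3236, -0.3278, 0.2314]
ee_rot: [0.707, 0.707, 0.0, 0.0]
force: [0.8, -0.1, 0.0]
opening: 0.0853
```

Request:
{"name": "jog_arm", "arguments": {
  "motion": [
    [-1, [0.19, 0.105, 0], [0, 0, 0]],
    [-1, [0.19, 0.105, 0], [0, 0, 0]],
    [-1, [0.19, 0.105, 0], [0, 0, 0]],
    [-1, [0.19, 0.105, 0], [0, 0, 0]],
    [-1, [0.19, 0.105, 0], [0, 0, 0]],
    [-1, [0.19, 0.105, 0], [0, 0, 0]],
    [-1, [0.19, 0.105, 0], [0, 0, 0]],
    [-1, [0.19, 0.105, 0], [0, 0, 0]]
  ]
}}

```text
time: 2.55
tool_pos: [0.4497, -0.0996, 0.2315]
ee_rot: [0.707, 0.707, 0.0, 0.0]
force: [0.8, -0.5, -0.5]
opening: 0.0854
```

Request:
{"name": "jog_arm", "arguments": {
  "motion": [
    [-1, [0.19, 0.105, 0], [0, 0, 0]],
    [-1, [0.19, 0.105, 0], [0, 0, 0]],
    [-1, [0.19, 0.105, 0], [0, 0, 0]],
    [-1, [0.19, 0.105, 0], [0, 0, 0]],
    [-1, [0.19, 0.105, 0], [0, 0, 0]],
    [-1, [0, 0, 0], [0, 0, 0]],
    [-1, [0, 0, 0], [0, 0, 0]],
    [-1, [0, 0, 0], [0, 0, 0]]
  ]
}}

```text
time: 3.22
tool_pos: [0.5277, 0.0413, 0.2311]
ee_rot: [0.707, 0.707, -0.0, -0.0]
force: [0.3, -0.6, 0.5]
opening: 0.0855
```

```bash
cat >> h.py <<'E'
from scipy.spatial.transform import Rotation as Ro
def wrist():
    o=bot.observe(); s=snap("wrist"); T=np.eye(4); T[:3,:3]=Ro.from_quat(o["ee_rot"]).as_matrix(); T[:3,3]=o["tool_pos"]
    return o,s,cloud(s,T@np.array(s["hand_eye"]))
E
python3 - <<'E'
from h import *
o,s,W=wrist(); print(o["tool_pos"],o["joint_pos"].round(2)); print(np.array(s["hand_eye"]).round(3)); save(s,"w1.png")
for n,xy,rad,a,b in [("wide",(.5445,.0727),.045,.034,.05),("sq",(.540,-.074),.05,.03,.05),("tall",(.445,.061),.04,.09,.12),("squat",(.649,.0695),.04,.048,.07),("tamper",(.447,-.069),.05,.08,.1)]:
    try: print(n,topfit(W,xy,rad,a,b))
    except Exception as e: print(n,"none")
E
```

```text
[0.52771215 0.04129618 0.23110651] [-0.08  0.22 -0.03  1.32 -0.    1.49]
[[-0.     0.96   0.278  0.072]
 [ 1.     0.001 -0.001 -0.   ]
 [-0.001  0.278 -0.96  -0.143]
 [ 0.     0.     0.     1.   ]]
wide {'n': 538, 'circ': array([546.1,  74. ]), 'r': 31.9, 'rect': [array([545.9,  74.1]), array([62.9, 62.4]), 0.3], 'z': np.float64(0.0398)}
sq {'n': 722, 'circ': array([541.8, -73. ]), 'r': 35.6, 'rect': [array([541.7, -72.5]), array([50.8, 51.1]), 40.8], 'z': np.float64(0.0387)}
tall {'n': 1224, 'circ': array([446.5,  62.9]), 'r': 17.9, 'rect': [array([446.5,  63. ]), array([34.9, 35.3]), 81.1], 'z': np.float64(0.0999)}
squat {'n': 1675, 'circ': array([650.3,  71.1]), 'r': 24.0, 'rect': [array([650.3,  71.5]), array([47.5, 46.9]), 20.8], 'z': np.float64(0.0561)}
tamper {'n': 631, 'circ': array([448.3, -67.8]), 'r': 15.2, 'rect': [array([448. , -67.3]), array([29.2, 29. ]), 44.5], 'z': np.float64(0.0896)}
```

View pics/w1.png

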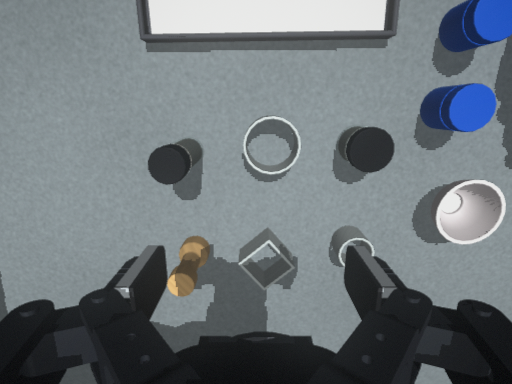

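Wrist and top estimates agree to about 1.5 mm. Now I'll grasp the wide ring.

Request:
{"name": "jog_arm", "arguments": {
  "motion": [
    [-1, [0.108, 0.059, 0], [0, 0, 0]],
    [-1, [0.107, 0.059, 0], [0, 0, 0]],
    [-1, [0, 0, 0.26], [0, 0, 0]],
    [-1, [0, 0, 0.26], [0, 0, 0]],
    [-1, [0, 0, 0.26], [0, 0, 0]],
    [-1, [0, 0, 0.25], [0, 0, 0]],
    [-1, [0, 0, 0.2], [0, 0, 0]],
    [-1, [0, 0, 0.13], [0, 0, 0]]
  ]
}}

```text
time: 3.93
tool_pos: [0.5438, 0.0722, 0.0246]
ee_rot: [0.708, 0.706, -0.001, -0.001]
force: [0.4, -0.4, 0.7]
opening: 0.0853
```

Request:
{"name": "jog_arm", "arguments": {
  "motion": [
    [-1, [0, 0, 0.1], [0, 0, 0]],
    [-1, [0, 0, 0.05], [0, 0, 0]],
    [-1, [0, 0, 0], [0, 0, 0]],
    [1, [0, 0, 0], [0, 0, 0]],
    [1, [0, 0, 0], [0, 0, 0]],
    [1, [0, 0, 0], [0, 0, 0]],
    [1, [0, 0, 0], [0, 0, 0]],
    [1, [0, 0, 0], [0, 0, 0]]
  ]
}}

```text
time: 4.6
tool_pos: [0.5464, 0.0731, 0.0063]
ee_rot: [0.707, 0.707, 0.001, 0.001]
force: [-2.0, -3.1, 7.2]
opening: 0.0639
```

Request:
{"name": "jog_arm", "arguments": {
  "motion": [
    [1, [0, 0, -0.1], [0, 0, 0]],
    [1, [0, 0, -0.2], [0, 0, 0]],
    [1, [0, 0, -0.2], [0, 0, 0]],
    [1, [0.1, 0, -0.033], [0, 0, 0]],
    [1, [0.2, 0, 0], [0, 0, 0]],
    [1, [0.2, 0, 0], [0, 0, 0]],
    [1, [0.2, 0, 0], [0, 0, 0]],
    [1, [0.2, 0, 0], [0, 0, 0]]
  ]
}}

```text
time: 5.27
tool_pos: [0.5457, 0.2099, 0.0857]
ee_rot: [0.707, 0.707, 0.001, 0.0]
force: [0.7, -0.1, -0.4]
opening: 0.0642
```

Request:
{"name": "jog_arm", "arguments": {
  "motion": [
    [1, [0.2, 0, 0], [0, 0, 0]],
    [1, [0.2, 0, 0], [0, 0, 0]],
    [1, [0.113, 0, 0], [0, 0, 0]],
    [1, [0, 0, 0.15], [0, 0, 0]],
    [1, [0, 0, 0.15], [0, 0, 0]],
    [1, [0, 0, 0.12], [0, 0, 0]],
    [1, [0, 0, 0.06], [0, 0, 0]],
    [1, [0, 0, 0], [0, 0, 0]]
  ]
}}

```text
time: 5.93
tool_pos: [0.5449, 0.2854, 0.0116]
ee_rot: [0.707, 0.707, -0.001, -0.001]
force: [-0.5, -0.6, -1.0]
opening: 0.0642
```

Request:
{"name": "jog_arm", "arguments": {
  "motion": [
    [1, [0, 0, 0.008], [0, 0, 0]],
    [1, [0, 0, 0], [0, 0, 0]],
    [-1, [0, 0, 0], [0, 0, 0]],
    [-1, [0, 0, 0], [0, 0, 0]],
    [-1, [0, 0, 0], [0, 0, 0]],
    [-1, [0, 0, 0], [0, 0, 0]],
    [-1, [0, 0, -0.05], [0, 0, 0]],
    [-1, [0, 0, -0.2], [0, 0, 0]]
  ]
}}

```text
time: 6.6
tool_pos: [0.5434, 0.2846, 0.0459]
ee_rot: [0.707, 0.707, -0.003, -0.002]
force: [-0.3, 0.5, -0.6]
opening: 0.0855
```

Request:
{"name": "jog_arm", "arguments": {
  "motion": [
    [-1, [0, 0, -0.25], [0, 0, 0]],
    [-1, [0, 0, -0.25], [0, 0, 0]],
    [-1, [0, 0, -0.25], [0, 0, 0]],
    [-1, [-0.1, 0, -0.25], [0, 0, 0]],
    [-1, [-0.2, -0.1, -0.1], [0, 0, 0]],
    [-1, [-0.2, -0.1, 0], [0, 0, 0]],
    [-1, [-0.2, -0.1, 0], [0, 0, 0]],
    [-1, [-0.2, -0.1, 0], [0, 0, 0]]
  ]
}}

```text
time: 7.27
tool_pos: [0.4848, 0.1495, 0.215]
ee_rot: [0.707, 0.707, 0.001, 0.0]
force: [1.2, -0.3, 0.3]
opening: 0.0851
```

Run:
```python
from h import *
o,s,W=wrist(); print(o["tool_pos"]); save(s,"w2.png")
for n,xy,rad,a,b in [("wide",(.5449,.2854),.06,.036,.055),("tall",(.4455,.062),.04,.09,.12),("trayx",(.54,.285),.2,.012,.026)]:
    print(n,topfit(W,xy,rad,a,b))
s=snap("top"); W=cloud(s)
for n,xy,rad,a,b in [("wide",(.5449,.2854),.06,.036,.055),("tall",(.4455,.062),.04,.09,.12)]:
    try: print(n,topfit(W,xy,rad,a,b))
    except Exception: print("none")
```

```text
[0.4847737  0.14945124 0.21502863]
wide {'n': 1000, 'circ': array([546.7, 286.3]), 'r': 31.9, 'rect': [array([546.6, 285.6]), array([62.1, 63.3]), 89.8], 'z': np.float64(0.0438)}
tall {'n': 1068, 'circ': array([446.4,  63.1]), 'r': 18.1, 'rect': [array([446.5,  63.1]), array([34.9, 35.2]), 9.1], 'z': np.float64(0.0997)}
trayx {'n': 4269, 'circ': array([567.9, 257.2]), 'r': 177.2, 'rect': [array([571.1, 254.7]), array([335.7, 140.4]), 0.1], 'z': np.float64(0.0204)}
wide {'n': 57, 'circ': array([558.2, 277.7]), 'r': 27.9, 'rect': [array([565.8, 273.8]), array([55.8, 17. ]), 62.7], 'z': np.float64(0.0434)}
tall {'n': 229, 'circ': array([445.2,  61.7]), 'r': 17.8, 'rect': [array([445.3,  61.9]), array([33.4, 33.6]), 0.7], 'z': np.float64(0.1003)}
```

View pics/w2.png

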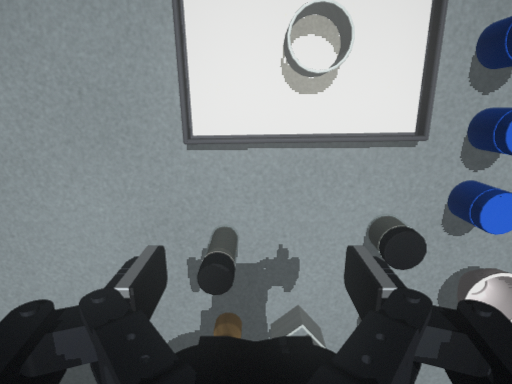

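The ring stands flat on the paper at about (545.9, 285.5) mm, pixel (320,37). Next is the tall jar at (217,270).

Request:
{"name": "jog_arm", "arguments": {
  "motion": [
    [-1, [-0.15, -0.065, 0], [0, 0, 0]],
    [-1, [-0.15, -0.065, 0], [0, 0, 0]],
    [-1, [-0.15, -0.065, 0], [0, 0, 0]],
    [-1, [-0.13, -0.065, 0], [0, 0, 0]],
    [-1, [0, 0, 0], [0, 0, 0]],
    [-1, [0, 0, 0.2], [0, 0, 0]],
    [-1, [0, 0, 0.2], [0, 0, 0]],
    [-1, [0, 0, 0.2], [0, 0, 0]]
  ],
  "grip_force": 30
}}

```text
time: 8.03
tool_pos: [0.4474, 0.0638, 0.1239]
ee_rot: [0.707, 0.707, 0.001, 0.001]
force: [-0.2, 0.5, -0.3]
opening: 0.0855
```

Request:
{"name": "jog_arm", "arguments": {
  "motion": [
    [-1, [0, 0, 0.2], [0, 0, 0]],
    [-1, [0, 0, 0.16], [0, 0, 0]],
    [-1, [0, 0, 0.12], [0, 0, 0]],
    [-1, [0, 0, 0], [0, 0, 0]],
    [0.3, [0, 0, 0], [0, 0, 0]],
    [1, [0, 0, 0], [0, 0, 0]],
    [1, [0, 0, 0], [0, 0, 0]],
    [1, [0, 0, 0], [0, 0, 0]]
  ]
}}

```text
time: 8.7
tool_pos: [0.4475, 0.0635, 0.0533]
ee_rot: [0.707, 0.707, 0.001, 0.001]
force: [-2.4, -0.1, 3.4]
opening: 0.0387
```

Request:
{"name": "jog_arm", "arguments": {
  "motion": [
    [1, [0, 0, 0], [0, 0, 0]],
    [1, [0, 0, 0], [0, 0, 0]],
    [1, [0, 0, 0], [0, 0, 0]],
    [1, [0, 0, 0], [0, 0, 0]],
    [1, [0, 0, 0], [0, 0, 0]],
    [1, [0, 0, 0], [0, 0, 0]],
    [1, [0, 0, 0], [0, 0, 0]],
    [1, [0, 0, 0], [0, 0, 0]]
  ]
}}

```text
time: 9.37
tool_pos: [0.4473, 0.0635, 0.0531]
ee_rot: [0.707, 0.707, 0.001, 0.001]
force: [-2.3, -0.4, 6.8]
opening: 0.035
```

Request:
{"name": "jog_arm", "arguments": {
  "motion": [
    [1, [0, 0, -0.1], [0, 0, 0]],
    [1, [0, 0, -0.2], [0, 0, 0]],
    [1, [0, 0, -0.2], [0, 0, 0]],
    [1, [0, 0, -0.1], [0, 0, 0]],
    [1, [0.1, 0.044, 0], [0, 0, 0]],
    [1, [0.186, 0.082, 0], [0, 0, 0]],
    [1, [0.186, 0.082, 0], [0, 0, 0]],
    [1, [0.186, 0.082, 0], [0, 0, 0]]
  ]
}}

```text
time: 10.03
tool_pos: [0.4906, 0.1632, 0.1428]
ee_rot: [0.707, 0.707, 0.001, 0.0]
force: [1.8, -0.1, -0.9]
opening: 0.0356
```

Request:
{"name": "jog_arm", "arguments": {
  "motion": [
    [1, [0.186, 0.082, 0], [0, 0, 0]],
    [1, [0.186, 0.082, 0], [0, 0, 0]],
    [1, [0.186, 0.082, 0], [0, 0, 0]],
    [1, [0.17, 0.075, 0], [0, 0, 0]],
    [1, [0.1, 0.046, 0], [0, 0, 0]],
    [1, [0, 0, 0], [0, 0, 0]],
    [1, [0, 0, 0], [0, 0, 0]],
    [1, [0, 0, 0], [0, 0, 0]]
  ]
}}

```text
time: 10.7
tool_pos: [0.5448, 0.2859, 0.142]
ee_rot: [0.707, 0.707, -0.0, -0.0]
force: [-0.1, 0.3, -1.3]
opening: 0.0352
```

Run:
```python
from h import *
o,s,W=wrist(); print(o["tool_pos"],o["opening"]); save(s,"w3.png")
try: print(topfit(W,(.546,.286),.06,.036,.055))
except Exception: print("none")
```

```text
[0.54475267 0.28589878 0.14203963] 0.035184924378014605
{'n': 745, 'circ': array([546.7, 286.6]), 'r': 31.9, 'rect': [array([547.3, 292.4]), array([51.9, 63.1]), 85.5], 'z': np.float64(0.0438)}
```

View pics/w3.png

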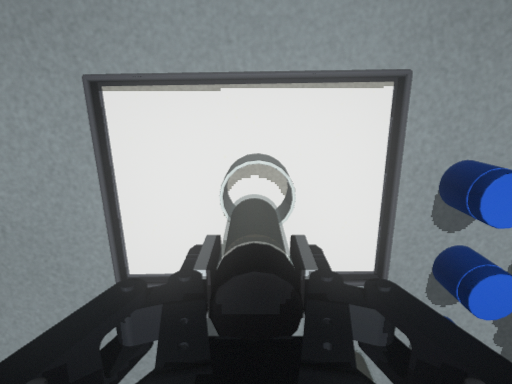

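The jar hangs centred over the ring (255,190), so I'll lower it.

Request:
{"name": "jog_arm", "arguments": {
  "motion": [
    [1, [0, 0.007, 0], [0, 0, 0]],
    [1, [0, 0, 0.1], [0, 0, 0]],
    [1, [0, 0, 0.1], [0, 0, 0]],
    [1, [0, 0, 0.1], [0, 0, 0]],
    [1, [0, 0, 0.1], [0, 0, 0]],
    [1, [0, 0, 0.1], [0, 0, 0]],
    [1, [0, 0, 0.05], [0, 0, 0]],
    [1, [0, 0, 0], [0, 0, 0]]
  ]
}}

```text
time: 11.42
tool_pos: [0.5455, 0.2855, 0.0583]
ee_rot: [0.707, 0.707, -0.001, -0.001]
force: [-0.2, -0.5, -1.4]
opening: 0.0353
```

Request:
{"name": "jog_arm", "arguments": {
  "motion": [
    [1, [0, 0, 0.005], [0, 0, 0]],
    [1, [0, 0, 0.005], [0, 0, 0]],
    [1, [0, 0, 0.005], [0, 0, 0]],
    [1, [0, 0, 0], [0, 0, 0]],
    [1, [0, 0, 0], [0, 0, 0]],
    [1, [0, 0, 0], [0, 0, 0]],
    [1, [0, 0, 0], [0, 0, 0]],
    [1, [0, 0, 0], [0, 0, 0]]
  ]
}}

```text
time: 12.08
tool_pos: [0.5463, 0.2864, 0.0574]
ee_rot: [0.707, 0.707, 0.0, 0.0]
force: [-0.7, 0.1, -0.9]
opening: 0.0356
```

Request:
{"name": "jog_arm", "arguments": {
  "motion": [
    [1, [0, 0, 0.005], [0, 0, 0]],
    [1, [0, 0, 0], [0, 0, 0]],
    [1, [0, 0, 0], [0, 0, 0]],
    [1, [0, 0, 0], [0, 0, 0]],
    [1, [0, 0, 0], [0, 0, 0]],
    [1, [0, 0, 0], [0, 0, 0]],
    [1, [0, 0, 0], [0, 0, 0]],
    [1, [0, 0, 0], [0, 0, 0]]
  ]
}}

```text
time: 12.75
tool_pos: [0.5463, 0.2865, 0.057]
ee_rot: [0.707, 0.707, 0.0, 0.0]
force: [-2.4, -0.2, 5.8]
opening: 0.0354
```

Contact. I'll release, rise and head to the square cutter.

Request:
{"name": "jog_arm", "arguments": {
  "motion": [
    [-0.2, [0, 0, 0], [0, 0, 0]],
    [-0.2, [0, 0, 0], [0, 0, 0]],
    [-0.5, [0, 0, 0], [0, 0, 0]],
    [-0.5, [0, 0, 0], [0, 0, 0]],
    [-0.5, [0, 0, 0], [0, 0, 0]],
    [-0.5, [0, 0, -0.05], [0, 0, 0]],
    [-0.5, [0, 0, -0.15], [0, 0, 0]],
    [-0.5, [0, 0, -0.25], [0, 0, 0]]
  ]
}}

```text
time: 13.42
tool_pos: [0.5445, 0.2857, 0.1219]
ee_rot: [0.707, 0.707, -0.003, -0.001]
force: [0.1, 0.4, 0.1]
opening: 0.064
```

Request:
{"name": "jog_arm", "arguments": {
  "motion": [
    [-1, [0, 0, -0.25], [0, 0, 0]],
    [-1, [0, 0, -0.25], [0, 0, 0]],
    [-1, [0, 0, -0.25], [0, 0, 0]],
    [-1, [-0.15, 0, 0], [0, 0, 0]],
    [-1, [-0.2, 0, 0], [0, 0, 0]],
    [-1, [-0.2, 0, 0], [0, 0, 0]],
    [-1, [-0.2, 0, 0], [0, 0, 0]],
    [-1, [-0.2, 0, 0], [0, 0, 0]]
  ]
}}

```text
time: 14.08
tool_pos: [0.5459, 0.1427, 0.2372]
ee_rot: [0.707, 0.707, 0.0, 0.0]
force: [0.2, -0.1, -0.2]
opening: 0.0856
```

Run:
```python
from h import *
s=snap("side"); save(s,"s2.png",crop=(130,80,380,300),k=2)
o,s,W=wrist(); print(o["tool_pos"],o["opening"])
for n,xy,rad,a,b in [("tallplaced",(.546,.286),.06,.095,.12),("sq",(.541,-.0735),.05,.03,.05),("tall0",(.445,.0625),.04,.09,.12)]:
    try: print(n,topfit(W,xy,rad,a,b))
    except Exception: print(n,"none")
```

```text
[0.54612692 0.13848447 0.23735365] 0.08522348812970792
tallplaced {'n': 1408, 'circ': array([546. , 285.2]), 'r': 17.9, 'rect': [array([546.2, 280.7]), array([26.2, 35. ]), 89.7], 'z': np.float64(0.1042)}
sq {'n': 624, 'circ': array([541.7, -72.5]), 'r': 35.3, 'rect': [array([541.3, -72.4]), array([51.9, 51.3]), 40.3], 'z': np.float64(0.0373)}
tall0 {'n': 0, 'circ': array([0., 0.]), 'r': 0.0, 'rect': [array([0., 0.]), array([0., 0.]), 0.0], 'z': np.float64(nan)}
  return _methods._mean(a, axis=axis, dtype=dtype,
  ret = ret.dtype.type(ret / rcount)
```

View pics/s2.png

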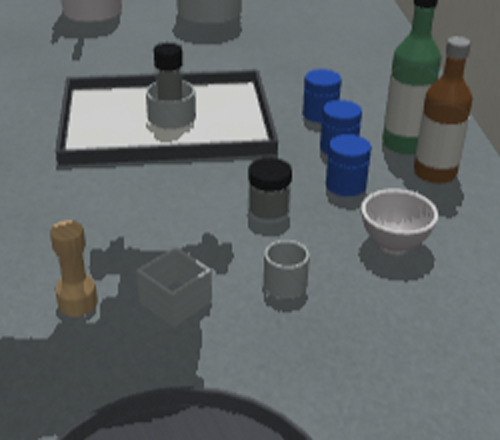

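The scone kit is done: the jar stands in the ring at (168,85), z-top 0.104. Next is the square cutter, which needs a 40.5° turn.

Request:
{"name": "jog_arm", "arguments": {
  "motion": [
    [-1, [-0.177, -0.005, 0], [0, 0, 0]],
    [-1, [-0.177, -0.004, 0], [0, 0, 0]],
    [-1, [-0.177, -0.004, 0], [0, 0, 0]],
    [-1, [-0.177, -0.004, 0], [0, 0, 0]],
    [-1, [-0.177, -0.004, 0], [0, 0, 0]],
    [-1, [-0.177, -0.004, 0], [0, 0, 0]],
    [-1, [-0.177, -0.004, 0], [0, 0, 0]],
    [-1, [-0.177, -0.004, 0], [0, 0, 0]]
  ],
  "grip_force": 25
}}

```text
time: 14.85
tool_pos: [0.5412, -0.0692, 0.2371]
ee_rot: [0.707, 0.707, 0.0, 0.0]
force: [0.7, 0.5, -0.1]
opening: 0.0856
```

Request:
{"name": "jog_arm", "arguments": {
  "motion": [
    [-1, [0, 0, 0.2], [0, 0, -0.075]],
    [-1, [0, 0, 0.2], [0, 0, -0.075]],
    [-1, [0, 0, 0.2], [0, 0, -0.075]],
    [-1, [0, 0, 0.2], [0, 0, -0.075]],
    [-1, [0, 0, 0.1], [0, 0, -0.075]],
    [-1, [0, 0, 0], [0, 0, -0.075]],
    [-1, [0, 0, 0], [0, 0, 0]],
    [-1, [0, 0, 0], [0, 0, 0]]
  ]
}}

```text
time: 15.52
tool_pos: [0.5417, -0.0682, 0.102]
ee_rot: [0.42, 0.907, 0.0, 0.0]
force: [0.4, -0.1, 1.1]
opening: 0.0855
```

```bash
cat >> h.py <<'E'
def delta(t):
    o=bot.observe(); R=Ro.from_quat(o["ee_rot"]).as_matrix()
    print("pos",o["tool_pos"].round(4),"yaw",np.degrees(np.arctan2(R[1,0],R[0,0])).round(1),"units",(R.T@(np.array(t)-o["tool_pos"])/.15).round(3))
E
python3 -c "
from h import *
delta([.5412,-.0733,.005])"
```

```text
pos [ 0.5417 -0.0682  0.102 ] yaw 130.3 units [-0.023 -0.025  0.647]
```

Request:
{"name": "jog_arm", "arguments": {
  "motion": [
    [-1, [-0.023, -0.025, 0], [0, 0, 0]],
    [-1, [0, 0, 0.15], [0, 0, 0]],
    [-1, [0, 0, 0.2], [0, 0, 0]],
    [-1, [0, 0, 0.15], [0, 0, 0]],
    [-1, [0, 0, 0.1], [0, 0, 0]],
    [-1, [0, 0, 0.045], [0, 0, 0]],
    [-1, [0, 0, 0], [0, 0, 0]],
    [-1, [0, 0, 0], [0, 0, 0]]
  ]
}}

```text
time: 16.18
tool_pos: [0.5412, -0.0739, 0.0056]
ee_rot: [0.419, 0.908, 0.0, 0.0]
force: [0.7, 0.1, 0.7]
opening: 0.0855
```

Request:
{"name": "jog_arm", "arguments": {
  "motion": [
    [1, [0, 0, 0], [0, 0, 0]],
    [1, [0, 0, 0], [0, 0, 0]],
    [1, [0, 0, 0], [0, 0, 0]],
    [1, [0, 0, 0], [0, 0, 0]],
    [1, [0, 0, 0], [0, 0, 0]],
    [1, [0, 0, 0], [0, 0, 0]],
    [1, [0, 0, 0], [0, 0, 0]],
    [1, [0, 0, 0], [0, 0, 0]]
  ]
}}

```text
time: 16.85
tool_pos: [0.5413, -0.0737, 0.0058]
ee_rot: [0.419, 0.908, 0.0, 0.001]
force: [-0.5, -0.1, 5.9]
opening: 0.0496
```

Request:
{"name": "jog_arm", "arguments": {
  "motion": [
    [1, [0, 0, -0.1], [0, 0, 0]],
    [1, [0, 0, -0.15], [0, 0, 0]],
    [1, [0, 0, -0.15], [0, 0, 0.075]],
    [1, [0, 0, -0.15], [0, 0, 0.075]],
    [1, [0, 0, -0.1], [0, 0, 0.075]],
    [1, [0, 0, 0], [0, 0, 0.075]],
    [1, [0, 0, 0], [0, 0, 0.075]],
    [1, [0, 0, 0], [0, 0, 0.075]]
  ]
}}

```text
time: 17.52
tool_pos: [0.5408, -0.0736, 0.103]
ee_rot: [0.709, 0.705, 0.0, 0.001]
force: [-0.2, -0.4, -0.3]
opening: 0.0496
```

Request:
{"name": "jog_arm", "arguments": {
  "motion": [
    [1, [-0.15, 0, 0], [0, 0, 0]],
    [1, [-0.22, 0, 0], [0, 0, 0]],
    [1, [-0.22, 0, 0], [0, 0, 0]],
    [1, [-0.22, 0, 0], [0, 0, 0]],
    [1, [-0.22, 0, 0], [0, 0, 0]],
    [1, [-0.22, 0, 0], [0, 0, 0]],
    [1, [-0.22, 0, 0], [0, 0, 0]],
    [1, [-0.22, 0, 0], [0, 0, 0]]
  ]
}}

```text
time: 18.18
tool_pos: [0.5404, -0.3287, 0.1026]
ee_rot: [0.707, 0.707, 0.0, 0.0]
force: [0.6, -0.4, -1.8]
opening: 0.0498
```

Request:
{"name": "jog_arm", "arguments": {
  "motion": [
    [1, [-0.22, 0, 0], [0, 0, 0]],
    [1, [-0.12, 0, 0], [0, 0, 0]],
    [1, [0, 0, 0], [0, 0, 0]],
    [1, [0, 0, 0], [0, 0, 0]],
    [1, [0, 0, 0], [0, 0, 0]],
    [1, [0, 0, 0], [0, 0, 0]],
    [1, [0, 0, 0], [0, 0, 0]],
    [1, [0, 0, 0], [0, 0, 0]]
  ]
}}

```text
time: 18.85
tool_pos: [0.5409, -0.3771, 0.1026]
ee_rot: [0.707, 0.708, 0.0, 0.0]
force: [0.0, 0.2, -1.3]
opening: 0.0497
```

```bash
python3 -c "
from h import *
delta([.537,-.383,.0098])"
```

```text
pos [ 0.5409 -0.3771  0.1026] yaw 90.1 units [-0.039 -0.026  0.619]
```

Request:
{"name": "jog_arm", "arguments": {
  "motion": [
    [1, [-0.039, -0.026, 0.05], [0, 0, 0]],
    [1, [0, 0, 0.15], [0, 0, 0]],
    [1, [0, 0, 0.15], [0, 0, 0]],
    [1, [0, 0, 0.12], [0, 0, 0]],
    [1, [0, 0, 0.08], [0, 0, 0]],
    [1, [0, 0, 0.05], [0, 0, 0]],
    [1, [0, 0, 0.015], [0, 0, 0]],
    [1, [0, 0, 0], [0, 0, 0]]
  ]
}}

```text
time: 19.52
tool_pos: [0.5363, -0.3838, 0.0099]
ee_rot: [0.707, 0.707, -0.0, -0.0]
force: [-0.0, 0.4, -0.3]
opening: 0.0495
```

Request:
{"name": "jog_arm", "arguments": {
  "motion": [
    [1, [0, 0, 0.005], [0, 0, 0]],
    [1, [0, 0, 0], [0, 0, 0]],
    [1, [0, 0, 0], [0, 0, 0]],
    [1, [0, 0, 0], [0, 0, 0]],
    [1, [0, 0, 0], [0, 0, 0]],
    [1, [0, 0, 0], [0, 0, 0]],
    [1, [0, 0, 0], [0, 0, 0]],
    [1, [0, 0, 0], [0, 0, 0]]
  ]
}}

```text
time: 20.18
tool_pos: [0.5368, -0.3842, 0.0096]
ee_rot: [0.707, 0.707, -0.0, 0.0]
force: [-1.3, -0.9, 3.6]
opening: 0.0498
```

Request:
{"name": "jog_arm", "arguments": {
  "motion": [
    [-1, [0, 0, 0], [0, 0, 0]],
    [-1, [0, 0, 0], [0, 0, 0]],
    [-1, [0, 0, 0], [0, 0, 0]],
    [-1, [0, 0, 0], [0, 0, 0]],
    [-1, [0, 0, -0.05], [0, 0, 0]],
    [-1, [0, 0, -0.2], [0, 0, 0]],
    [-1, [0, 0, -0.25], [0, 0, 0]],
    [-1, [0, 0, -0.25], [0, 0, 0]]
  ]
}}

```text
time: 20.85
tool_pos: [0.5363, -0.3834, 0.1229]
ee_rot: [0.707, 0.707, -0.0, -0.001]
force: [0.7, -1.4, 0.5]
opening: 0.0854
```

Request:
{"name": "jog_arm", "arguments": {
  "motion": [
    [-1, [0, 0, -0.25], [0, 0, 0]],
    [-1, [0, 0, -0.25], [0, 0, 0]],
    [-1, [0.21, 0.052, 0], [0, 0, 0]],
    [-1, [0.21, 0.052, 0], [0, 0, 0]],
    [-1, [0.21, 0.052, 0], [0, 0, 0]],
    [-1, [0.21, 0.052, 0], [0, 0, 0]],
    [-1, [0.21, 0.052, 0], [0, 0, 0]],
    [-1, [0.21, 0.052, 0], [0, 0, 0]]
  ]
}}

```text
time: 21.52
tool_pos: [0.5836, -0.1934, 0.1975]
ee_rot: [0.707, 0.707, 0.0, 0.0]
force: [1.1, 0.0, -0.4]
opening: 0.0855
```

Request:
{"name": "jog_arm", "arguments": {
  "motion": [
    [-1, [0.21, 0.052, 0], [0, 0, 0]],
    [-1, [0.21, 0.052, 0], [0, 0, 0]],
    [-1, [0.21, 0.052, 0], [0, 0, 0]],
    [-1, [0.21, 0.052, 0], [0, 0, 0]],
    [-1, [0.21, 0.052, 0], [0, 0, 0]],
    [-1, [0.21, 0.052, 0], [0, 0, 0]],
    [-1, [0.21, 0.052, 0], [0, 0, 0]],
    [-1, [0.2, 0.05, 0], [0, 0, 0]]
  ]
}}

```text
time: 22.18
tool_pos: [0.6457, 0.0574, 0.1975]
ee_rot: [0.707, 0.707, 0.0, 0.0]
force: [-0.2, -0.4, -0.2]
opening: 0.0855
```

Run:
```python
from h import *
o,s,W=wrist()
s=snap("top"); W=cloud(s)
print(topfit(W,(.537,-.384),.06,.036,.055)); 
delta([.6495,.0705,.012])
```

```text
{'n': 174, 'circ': array([ 536.3, -384.3]), 'r': 34.6, 'rect': [array([ 535.8, -383.7]), array([51.8, 49.4]), 88.4], 'z': np.float64(0.0436)}
pos [0.6461 0.0598 0.1971] yaw 90.2 units [0.07  0.023 1.234]
```

Request:
{"name": "jog_arm", "arguments": {
  "motion": [
    [-1, [0.07, 0.023, 0], [0, 0, 0]],
    [-1, [0, 0, 0.15], [0, 0, 0]],
    [-1, [0, 0, 0.25], [0, 0, 0]],
    [-1, [0, 0, 0.25], [0, 0, 0]],
    [-1, [0, 0, 0.22], [0, 0, 0]],
    [-1, [0, 0, 0.18], [0, 0, 0]],
    [-1, [0, 0, 0.12], [0, 0, 0]],
    [-1, [0, 0, 0.06], [0, 0, 0]]
  ],
  "grip_force": 30
}}

```text
time: 22.95
tool_pos: [0.6478, 0.0655, 0.0097]
ee_rot: [0.708, 0.707, -0.001, -0.001]
force: [-0.0, 0.9, 0.1]
opening: 0.0858
```

Request:
{"name": "jog_arm", "arguments": {
  "motion": [
    [-1, [0, 0, 0], [0, 0, 0]],
    [0.1, [0, 0, 0], [0, 0, 0]],
    [1, [0, 0, 0], [0, 0, 0]],
    [1, [0, 0, 0], [0, 0, 0]],
    [1, [0, 0, 0], [0, 0, 0]],
    [1, [0, 0, 0], [0, 0, 0]],
    [1, [0, 0, 0], [0, 0, 0]],
    [1, [0, 0, 0], [0, 0, 0]]
  ]
}}

```text
time: 23.62
tool_pos: [0.6501, 0.066, 0.0141]
ee_rot: [0.707, 0.707, 0.001, 0.001]
force: [-0.9, -0.7, 6.3]
opening: 0.047
```

```bash
python3 -c "
from h import *
o=bot.observe();print(o['opening'],o['force']);delta([.537,-.318,.1])"
```

```text
0.047042563638309706 [-0.86551957 -0.72042088  6.33613615]
pos [0.6501 0.066  0.0141] yaw 90.0 units [-2.56  -0.752 -0.574]
```

Request:
{"name": "jog_arm", "arguments": {
  "motion": [
    [1, [0, 0, -0.1], [0, 0, 0]],
    [1, [0, 0, -0.2], [0, 0, 0]],
    [1, [0, 0, -0.2], [0, 0, 0]],
    [1, [0, 0, -0.15], [0, 0, 0]],
    [1, [0, 0, -0.05], [0, 0, 0]],
    [1, [-0.1, -0.03, 0], [0, 0, 0]],
    [1, [-0.2, -0.058, 0], [0, 0, 0]],
    [1, [-0.2, -0.058, 0], [0, 0, 0]]
  ]
}}

```text
time: 24.28
tool_pos: [0.6262, -0.0092, 0.1159]
ee_rot: [0.706, 0.708, -0.0, -0.001]
force: [0.9, -1.1, -2.2]
opening: 0.0475
```

Request:
{"name": "jog_arm", "arguments": {
  "motion": [
    [1, [-0.2, -0.058, 0], [0, 0, 0]],
    [1, [-0.2, -0.058, 0], [0, 0, 0]],
    [1, [-0.2, -0.058, 0], [0, 0, 0]],
    [1, [-0.2, -0.058, 0], [0, 0, 0]],
    [1, [-0.2, -0.058, 0], [0, 0, 0]],
    [1, [-0.2, -0.058, 0], [0, 0, 0]],
    [1, [-0.2, -0.058, 0], [0, 0, 0]],
    [1, [-0.2, -0.058, 0], [0, 0, 0]]
  ]
}}

```text
time: 24.95
tool_pos: [0.556, -0.2504, 0.1158]
ee_rot: [0.707, 0.707, -0.0, -0.001]
force: [1.4, -0.2, -1.9]
opening: 0.0469
```

Request:
{"name": "jog_arm", "arguments": {
  "motion": [
    [1, [-0.2, -0.058, 0], [0, 0, 0]],
    [1, [-0.2, -0.058, 0], [0, 0, 0]],
    [1, [-0.09, -0.028, 0], [0, 0, 0]],
    [1, [0, 0, 0], [0, 0, 0]],
    [1, [0, 0, 0], [0, 0, 0]],
    [1, [0, 0, 0], [0, 0, 0]],
    [1, [0, 0, 0], [0, 0, 0]],
    [1, [0, 0, 0], [0, 0, 0]]
  ]
}}

```text
time: 25.62
tool_pos: [0.5364, -0.3212, 0.1172]
ee_rot: [0.707, 0.708, 0.0, -0.0]
force: [-0.1, 0.3, -1.6]
opening: 0.0474
```

```bash
python3 -c "
from h import *
o=bot.observe();print(o['opening'],o['force']);delta([.537,-.3225,.0191])
s=snap('side'); save(s,'s3.png',crop=(120,150,400,384),k=2)"
```

```text
0.04736879558445518 [-0.05536319  0.25891892 -1.59922763]
pos [ 0.5364 -0.3212  0.1172] yaw 90.1 units [-0.009  0.004  0.654]
```

View pics/s3.png

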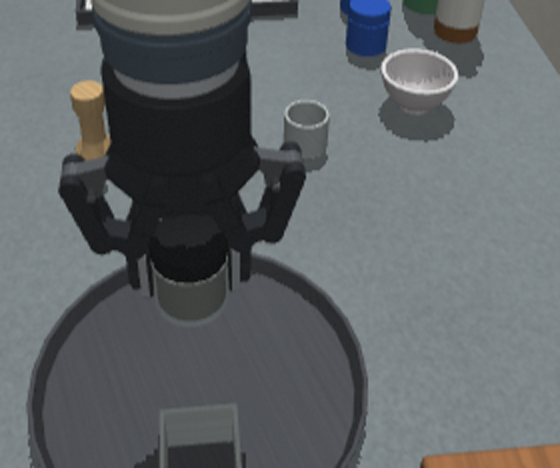

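The jar is held upright over the pan and the square cutter stands on the floor. Lowering now.

Request:
{"name": "jog_arm", "arguments": {
  "motion": [
    [1, [-0.009, 0.004, 0.05], [0, 0, 0]],
    [1, [0, 0, 0.15], [0, 0, 0]],
    [1, [0, 0, 0.15], [0, 0, 0]],
    [1, [0, 0, 0.13], [0, 0, 0]],
    [1, [0, 0, 0.09], [0, 0, 0]],
    [1, [0, 0, 0.05], [0, 0, 0]],
    [1, [0, 0, 0.025], [0, 0, 0]],
    [1, [0, 0, 0], [0, 0, 0]]
  ]
}}

```text
time: 26.33
tool_pos: [0.5365, -0.3235, 0.0199]
ee_rot: [0.707, 0.707, -0.0, -0.0]
force: [0.4, -0.2, -1.7]
opening: 0.0473
```

Request:
{"name": "jog_arm", "arguments": {
  "motion": [
    [1, [0, 0, 0.004], [0, 0, 0]],
    [1, [0, 0, 0.004], [0, 0, 0]],
    [1, [0, 0, 0], [0, 0, 0]],
    [1, [0, 0, 0], [0, 0, 0]],
    [1, [0, 0, 0], [0, 0, 0]],
    [1, [0, 0, 0], [0, 0, 0]],
    [1, [0, 0, 0], [0, 0, 0]],
    [1, [0, 0, 0], [0, 0, 0]]
  ]
}}

```text
time: 27.0
tool_pos: [0.5366, -0.3238, 0.0194]
ee_rot: [0.707, 0.707, 0.0, 0.0]
force: [0.3, 0.3, -2.1]
opening: 0.0476
```

Request:
{"name": "jog_arm", "arguments": {
  "motion": [
    [1, [0, 0, 0.004], [0, 0, 0]],
    [1, [0, 0, 0.004], [0, 0, 0]],
    [1, [0, 0, 0], [0, 0, 0]],
    [1, [0, 0, 0], [0, 0, 0]],
    [1, [0, 0, 0], [0, 0, 0]],
    [1, [0, 0, 0], [0, 0, 0]],
    [1, [0, 0, 0], [0, 0, 0]],
    [1, [0, 0, 0], [0, 0, 0]]
  ]
}}

```text
time: 27.67
tool_pos: [0.5366, -0.3238, 0.0181]
ee_rot: [0.707, 0.707, -0.0, -0.0]
force: [-0.6, 0.4, -1.4]
opening: 0.0478
```

Request:
{"name": "jog_arm", "arguments": {
  "motion": [
    [1, [0, 0, 0.004], [0, 0, 0]],
    [1, [0, 0, 0.003], [0, 0, 0]],
    [1, [0, 0, 0], [0, 0, 0]],
    [1, [0, 0, 0], [0, 0, 0]],
    [1, [0, 0, 0], [0, 0, 0]],
    [1, [0, 0, 0], [0, 0, 0]],
    [1, [0, 0, 0], [0, 0, 0]],
    [1, [0, 0, 0], [0, 0, 0]]
  ]
}}

```text
time: 28.33
tool_pos: [0.5366, -0.3238, 0.018]
ee_rot: [0.707, 0.707, -0.0, 0.0]
force: [-3.2, 2.3, 7.9]
opening: 0.0473
```

Request:
{"name": "jog_arm", "arguments": {
  "motion": [
    [-0.3, [0, 0, 0], [0, 0, 0]],
    [-1, [0, 0, 0], [0, 0, 0]],
    [-1, [0, 0, 0], [0, 0, 0]],
    [-1, [0, 0, 0], [0, 0, 0]],
    [-1, [0, 0, 0], [0, 0, 0]],
    [-1, [0, 0, -0.05], [0, 0, 0]],
    [-1, [0, 0, -0.15], [0, 0, 0]],
    [-1, [0, 0, -0.25], [0, 0, 0]]
  ]
}}

```text
time: 29.0
tool_pos: [0.535, -0.3225, 0.0824]
ee_rot: [0.707, 0.707, -0.0, -0.003]
force: [0.9, 0.1, 0.6]
opening: 0.0855
```

Request:
{"name": "jog_arm", "arguments": {
  "motion": [
    [-1, [0, 0, -0.25], [0, 0, 0]],
    [-1, [0, 0, -0.25], [0, 0, 0]],
    [-1, [0, 0, -0.25], [0, 0, 0]],
    [-1, [0.17, -0.059, 0], [0, 0, 0]],
    [-1, [0.19, -0.066, 0], [0, 0, 0]],
    [-1, [0.19, -0.066, 0], [0, 0, 0]],
    [-1, [0.19, -0.066, 0], [0, 0, 0]],
    [-1, [0.19, -0.066, 0], [0, 0, 0]]
  ]
}}

```text
time: 29.67
tool_pos: [0.4874, -0.1831, 0.1976]
ee_rot: [0.707, 0.707, 0.0, 0.0]
force: [0.3, 0.7, 0.9]
opening: 0.0853
```

Request:
{"name": "jog_arm", "arguments": {
  "motion": [
    [-1, [0.19, -0.066, 0], [0, 0, 0]],
    [-1, [0.19, -0.066, 0], [0, 0, 0]],
    [-1, [0.19, -0.066, 0], [0, 0, 0]],
    [-1, [0.19, -0.066, 0], [0, 0, 0]],
    [-1, [0, 0, 0], [0, 0, 0]],
    [-1, [0, 0, 0], [0, 0, 0]],
    [-1, [0, 0, 0], [0, 0, 0]],
    [-1, [0, 0, 0], [0, 0, 0]]
  ]
}}

```text
time: 30.33
tool_pos: [0.449, -0.071, 0.1973]
ee_rot: [0.707, 0.707, 0.0, 0.0]
force: [-0.7, 1.0, -0.2]
opening: 0.0858
```

Run:
```python
from h import *
s=snap("top"); W=cloud(s)
print(topfit(W,(.537,-.384),.045,.036,.055)); print(topfit(W,(.537,-.319),.04,.056,.07)); print(topfit(W,(.447,-.069),.04,.08,.1))
delta([.448,-.0685,.031])
```

```text
{'n': 174, 'circ': array([ 536.3, -383.8]), 'r': 34.6, 'rect': [array([ 535.8, -384.1]), array([52.7, 49.3]), 88.4], 'z': np.float64(0.0436)}
{'n': 344, 'circ': array([ 535.8, -319.6]), 'r': 24.3, 'rect': [array([ 536. , -319.1]), array([45.3, 45.8]), 80.3], 'z': np.float64(0.0603)}
{'n': 29, 'circ': array([451.4, -62.9]), 'r': 10.6, 'rect': [array([453.4, -60.3]), array([ 6.9, 21.2]), 52.8], 'z': np.float64(0.0897)}
pos [ 0.449  -0.0711  0.1971] yaw 89.9 units [ 0.017 -0.007  1.107]
```

Request:
{"name": "jog_arm", "arguments": {
  "motion": [
    [-1, [0.017, -0.007, 0.1], [0, 0, 0]],
    [-1, [0, 0, 0.2], [0, 0, 0]],
    [-1, [0, 0, 0.22], [0, 0, 0]],
    [-1, [0, 0, 0.22], [0, 0, 0]],
    [-1, [0, 0, 0.18], [0, 0, 0]],
    [-1, [0, 0, 0.12], [0, 0, 0]],
    [-1, [0, 0, 0.067], [0, 0, 0]],
    [-1, [0, 0, 0], [0, 0, 0]]
  ],
  "grip_force": 30
}}

```text
time: 31.05
tool_pos: [0.4464, -0.0681, 0.0287]
ee_rot: [0.708, 0.707, -0.001, -0.002]
force: [-0.4, -0.1, 0.4]
opening: 0.0857
```

Request:
{"name": "jog_arm", "arguments": {
  "motion": [
    [0, [0, 0, 0], [0, 0, 0]],
    [0.3, [0, 0, 0], [0, 0, 0]],
    [1, [0, 0, 0], [0, 0, 0]],
    [1, [0, 0, 0], [0, 0, 0]],
    [1, [0, 0, 0], [0, 0, 0]],
    [1, [0, 0, 0], [0, 0, 0]],
    [1, [0, 0, 0], [0, 0, 0]],
    [1, [0, 0, 0], [0, 0, 0]]
  ]
}}

```text
time: 31.72
tool_pos: [0.4479, -0.0679, 0.0317]
ee_rot: [0.707, 0.707, 0.0, 0.001]
force: [-1.0, -1.2, 6.9]
opening: 0.0259
```

```bash
python3 -c "
from h import *
o=bot.observe();print(o['opening'],o['force']);delta([.537,-.257,.15])"
```

```text
0.02586632986211151 [-1.00699396 -1.16278667  6.93754051]
pos [ 0.4479 -0.0679  0.0317] yaw 90.0 units [-1.261  0.595 -0.787]
```

Request:
{"name": "jog_arm", "arguments": {
  "motion": [
    [1, [0, 0, 0], [0, 0, 0]],
    [1, [0, 0, 0], [0, 0, 0]],
    [1, [0, 0, 0], [0, 0, 0]],
    [1, [0, 0, -0.03], [0, 0, 0]],
    [1, [0, 0, -0.1], [0, 0, 0]],
    [1, [0, 0, -0.2], [0, 0, 0]],
    [1, [0, 0, -0.2], [0, 0, 0]],
    [1, [0, 0, -0.1], [0, 0, 0]]
  ]
}}

```text
time: 32.38
tool_pos: [0.4482, -0.0679, 0.1287]
ee_rot: [0.707, 0.707, 0.001, 0.001]
force: [1.1, -0.1, -1.1]
opening: 0.0253
```

```bash
python3 -c "
from h import *
o=bot.observe();print(o['opening'],o['force']);delta([.537,-.257,.15])
s=snap('side'); save(s,'s4.png',crop=(80,100,380,330),k=2)"
```

```text
0.02533578833794712 [ 1.10771243 -0.10102081 -1.12848595]
pos [ 0.4482 -0.0679  0.1287] yaw 90.0 units [-1.261  0.592 -0.139]
```

View pics/s4.png

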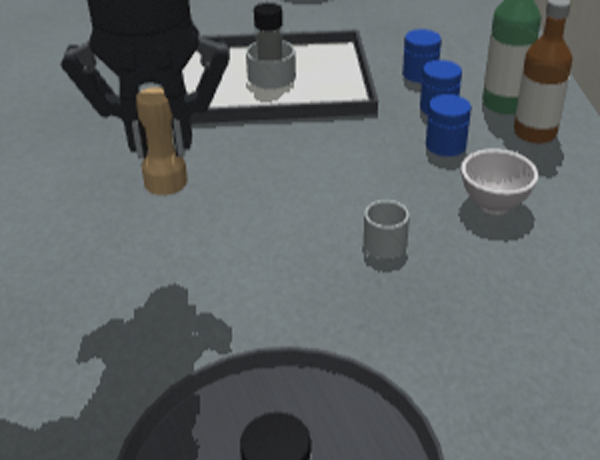

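Request:
{"name": "jog_arm", "arguments": {
  "motion": [
    [1, [-0.1, 0.047, 0], [0, 0, 0]],
    [1, [-0.18, 0.0845, 0], [0, 0, 0]],
    [1, [-0.2, 0.094, 0], [0, 0, 0]],
    [1, [-0.2, 0.094, 0], [0, 0, 0]],
    [1, [-0.2, 0.094, 0], [0, 0, 0]],
    [1, [-0.18, 0.084, 0], [0, 0, 0]],
    [1, [-0.13, 0.061, 0], [0, 0, 0]],
    [1, [-0.071, 0.034, 0], [0, 0, 0]]
  ]
}}

```text
time: 33.1
tool_pos: [0.537, -0.2591, 0.1248]
ee_rot: [0.708, 0.707, -0.0, -0.0]
force: [-0.7, 0.6, -0.5]
opening: 0.0258
```

Request:
{"name": "jog_arm", "arguments": {
  "motion": [
    [1, [0, 0, 0], [0, 0, 0]],
    [1, [0, 0, 0.1], [0, 0, 0]],
    [1, [0, 0, 0.1], [0, 0, 0]],
    [1, [0, 0, 0.1], [0, 0, 0]],
    [1, [0, 0, 0], [0, 0, 0]],
    [1, [0, 0, 0], [0, 0, 0]],
    [1, [0, 0, 0], [0, 0, 0]],
    [1, [0, 0, 0], [0, 0, 0]]
  ]
}}

```text
time: 33.77
tool_pos: [0.5368, -0.2567, 0.0817]
ee_rot: [0.707, 0.707, 0.0, 0.001]
force: [0.7, -0.4, -0.1]
opening: 0.0257
```

```bash
python3 -c "
from h import *
delta([.537,-.257,.0357])
s=snap('side'); W=cloud(s); save(s,'s5.png',crop=(120,150,400,384),k=2)
m=(np.hypot(W[...,0]-.537,W[...,1]+.257)<.04)&(W[...,2]>.01)&(W[...,2]<.075); p=W[m]; print(len(p),np.nanmin(p[:,2]) if len(p) else 0)"
```

```text
pos [ 0.5368 -0.2567  0.0817] yaw 90.0 units [-0.002  0.001  0.307]
313 0.050649775495696714
```

View pics/s5.png

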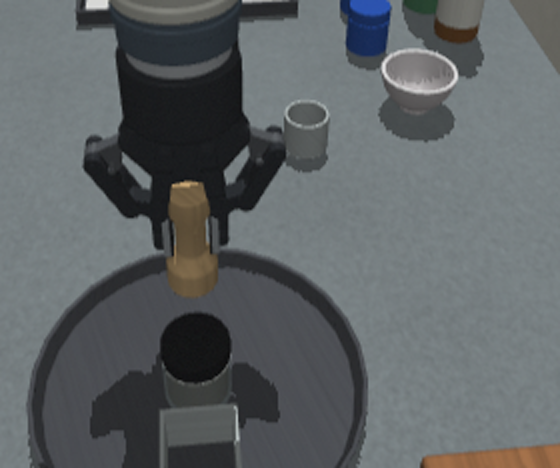

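The tamper is upright over the free floor, with its foot at about 50 mm and clear of the jar (195,360). Lowering.

Request:
{"name": "jog_arm", "arguments": {
  "motion": [
    [1, [0, 0, 0.08], [0, 0, 0]],
    [1, [0, 0, 0.08], [0, 0, 0]],
    [1, [0, 0, 0.07], [0, 0, 0]],
    [1, [0, 0, 0.04], [0, 0, 0]],
    [1, [0, 0, 0.02], [0, 0, 0]],
    [1, [0, 0, 0.008], [0, 0, 0]],
    [1, [0, 0, 0], [0, 0, 0]],
    [1, [0, 0, 0], [0, 0, 0]]
  ]
}}

```text
time: 34.48
tool_pos: [0.5367, -0.257, 0.0363]
ee_rot: [0.707, 0.707, 0.0, 0.0]
force: [-0.2, 0.5, -0.2]
opening: 0.0259
```

Request:
{"name": "jog_arm", "arguments": {
  "motion": [
    [1, [0, 0, 0.004], [0, 0, 0]],
    [1, [0, 0, 0.004], [0, 0, 0]],
    [1, [0, 0, 0], [0, 0, 0]],
    [1, [0, 0, 0], [0, 0, 0]],
    [1, [0, 0, 0], [0, 0, 0]],
    [1, [0, 0, 0], [0, 0, 0]],
    [1, [0, 0, 0], [0, 0, 0]],
    [1, [0, 0, 0], [0, 0, 0]]
  ]
}}

```text
time: 35.15
tool_pos: [0.5368, -0.2574, 0.0358]
ee_rot: [0.707, 0.707, 0.0, 0.001]
force: [-1.9, -0.8, 6.3]
opening: 0.0257
```

Request:
{"name": "jog_arm", "arguments": {
  "motion": [
    [-1, [0, 0, 0], [0, 0, 0]],
    [-1, [0, 0, 0], [0, 0, 0]],
    [-1, [0, 0, 0], [0, 0, 0]],
    [-1, [0, 0, 0], [0, 0, 0]],
    [-1, [0, 0, 0], [0, 0, 0]],
    [-1, [0, 0, -0.05], [0, 0, 0]],
    [-1, [0, 0, -0.15], [0, 0, 0]],
    [-1, [0, 0, -0.25], [0, 0, 0]]
  ]
}}

```text
time: 35.82
tool_pos: [0.5347, -0.2558, 0.1001]
ee_rot: [0.707, 0.707, -0.001, -0.003]
force: [0.8, -0.2, -0.4]
opening: 0.0854
```

Request:
{"name": "jog_arm", "arguments": {
  "motion": [
    [-1, [0, 0, -0.25], [0, 0, 0]],
    [-1, [0, 0, -0.25], [0, 0, 0]],
    [-1, [0, 0, -0.25], [0, 0, 0]],
    [-1, [0.1, 0, -0.1], [0, 0, 0]],
    [-1, [0.22, 0, 0], [0, 0, 0]],
    [-1, [0.22, 0, 0], [0, 0, 0]],
    [-1, [0.22, 0, 0], [0, 0, 0]],
    [-1, [0.22, 0, 0], [0, 0, 0]]
  ]
}}

```text
time: 36.48
tool_pos: [0.536, -0.1086, 0.2304]
ee_rot: [0.707, 0.707, 0.0, 0.0]
force: [1.7, 0.2, 0.8]
opening: 0.0855
```

Request:
{"name": "jog_arm", "arguments": {
  "motion": [
    [-1, [0.2, -0.1, 0], [0, 0, 0]],
    [-1, [0.2, -0.1, 0], [0, 0, 0]],
    [-1, [0.1, -0.1, 0], [0, 0, 0]],
    [-1, [0, -0.1, 0], [0, 0, 0]],
    [-1, [0, 0, 0], [0, 0, 0]],
    [-1, [0, 0, 0], [0, 0, 0]],
    [-1, [0, 0, 0], [0, 0, 0]],
    [-1, [0, 0, 0], [0, 0, 0]]
  ]
}}

```text
time: 37.15
tool_pos: [0.4771, -0.0354, 0.2297]
ee_rot: [0.707, 0.707, 0.0, 0.0]
force: [-0.6, -0.1, -1.1]
opening: 0.085
```

Run:
```python
from h import *
s=snap("top"); W=cloud(s); save(s,"t9.png",k=1.5)
for n,xy,rad,a,b in [("tall",(.546,.286),.05,.095,.12),("wide",(.546,.286),.05,.04,.05),("sq",(.537,-.384),.045,.036,.055),("squat",(.537,-.319),.04,.056,.07),("tamper",(.537,-.257),.04,.085,.11),("small",(.6495,-.058),.045,.03,.05),("ramekin",(.775,-.003),.06,.035,.06)]:
    try: print(n,topfit(W,xy,rad,a,b))
    except Exception: print(n,"none")
print(bot.observe()["tool_pos"])
s=snap("side"); save(s,"s9.png",k=1.5)
```

```text
tall {'n': 244, 'circ': array([544.4, 283.5]), 'r': 17.8, 'rect': [array([544.3, 283.1]), array([33.6, 34.3]), 1.7], 'z': np.float64(0.1042)}
wide {'n': 119, 'circ': array([545.6, 284.3]), 'r': 32.0, 'rect': [array([545.4, 281.4]), array([57. , 61.6]), 86.7], 'z': np.float64(0.0441)}
sq {'n': 176, 'circ': array([ 536.1, -384.5]), 'r': 34.3, 'rect': [array([ 535.8, -383.8]), array([52.2, 49.4]), 88.4], 'z': np.float64(0.0436)}
squat {'n': 347, 'circ': array([ 535.5, -319. ]), 'r': 23.9, 'rect': [array([ 536.2, -318.5]), array([45.9, 46.5]), 81.3], 'z': np.float64(0.0604)}
tamper {'n': 159, 'circ': array([ 535.1, -258.5]), 'r': 14.9, 'rect': [array([ 535.3, -258.6]), array([28.3, 28.6]), 72.2], 'z': np.float64(0.0939)}
small {'n': 90, 'circ': array([649.5, -58.1]), 'r': 21.9, 'rect': [array([649.1, -58.1]), array([42.2, 40.3]), 1.5], 'z': np.float64(0.0394)}
ramekin {'n': 295, 'circ': array([774.8,  -3.3]), 'r': 39.4, 'rect': [array([775.2,  -3. ]), array([77.4, 77. ]), 46.3], 'z': np.float64(0.0444)}
[ 0.47705426 -0.03540018  0.22951151]
```

View pics/t9.png

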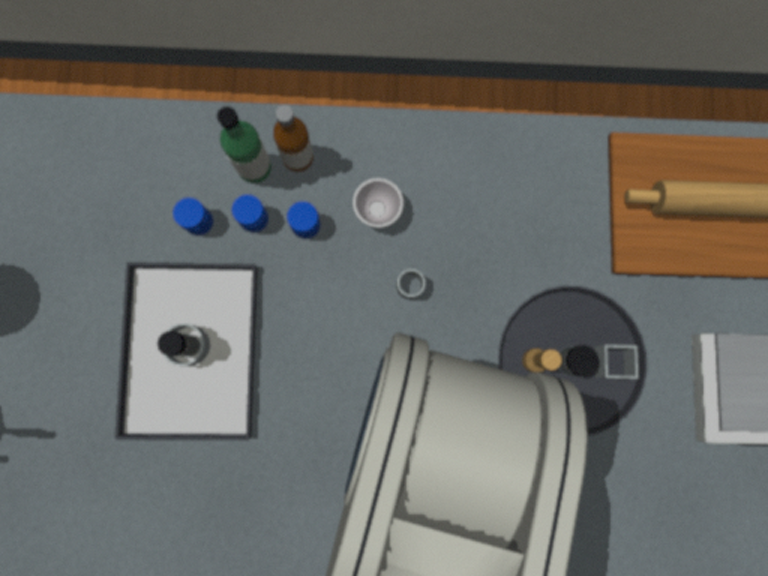

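View pics/s9.png

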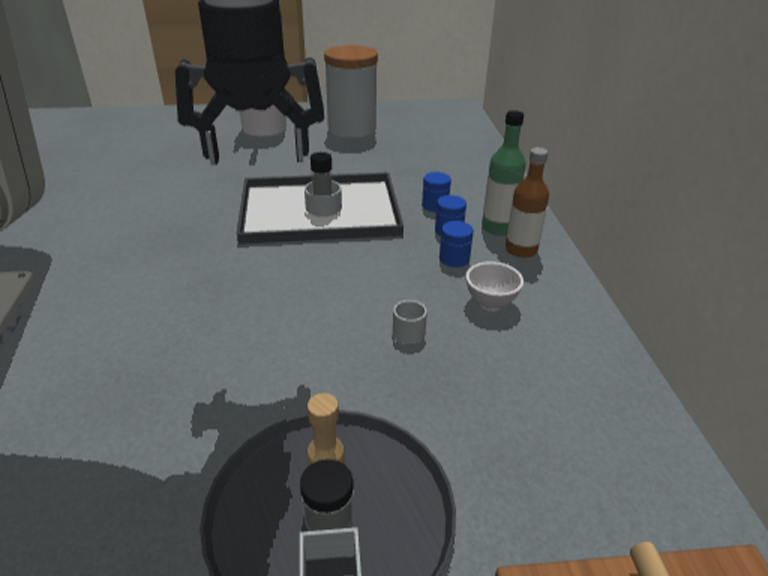

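Everything is in place: jar in ring on the tray at (190,345), then tamper, jar and square in a row on the pan at (548,360), (582,360) and (621,362). The small ring and ramekin have not moved. Handing in.

```bash
python3 -c "
from plant import bot
print(bot.sign_off())"
```

```text
the job is handed in; nothing more can be done
None
```

Both baking kits are made up and handed in; the last reading before that was about 37 s of the 136 s. I placed the scone kit first, the large ring on the tray and the tall jar inside it. Then came the tartlet kit: square cutter, squat black-capped jar and tamper in a row on the pan floor. Both jars were lowered until the force reading showed contact, then released.

- **Standing:** In the last top view, every object's top is its own height plus the 4 mm floor: tall jar 104 mm, ring 44, square cutter 44, squat jar 60 and tamper 94. So all five stand upright.
- **Fit:** The tall jar is within about 2 mm of the ring's centre. The pan pieces are about 60–65 mm apart, with none inside another.
- **Left alone:** The small round cutter and the ramekin are within 0.5 mm of where they started. The blue jars look unmoved in the pictures.
- **Small disagreements:** The wrist and top cameras differed by about 1.5 mm. The squat jar was gripped about 4.5 mm off-centre, which I allowed for when placing it. The tamper was held at 25 mm opening, not its 22 mm waist, with no visible effect.

No check failed.

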